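Open the drive cage

ROBOT

A 6-joint arm with a two-finger parallel gripper is mounted at the origin on the work surface. World frame = base frame: x ahead of the robot, y to its left, z up, the work surface at z = 0. Lengths are in m, angles in degrees, forces in N, time in s.
With the tool pointing down it reaches from about 0.35 to 0.85 m from the base axis. Payload 8.1 kg.
Tool frame: the origin (TCP) lies on the centre line of the jaws, within the pads' length; the fingertips stand 25 mm ahead of it and the grasp point (between the pads) lies 6 mm ahead of it; z points along the fingers, y is the line along which they close (so a half turn about z gives the same grasp; the last joint's range is limited). The gripper opens to 85 mm and grips with 20 to 120 N. Pads are 22 mm wide; open, the fingers measure 114 mm over their backs; the gripper's body (76 mm by 85 mm) begins 54 mm behind the grasp point. The pads swing forward as they close: fully open they stand 13 mm farther back than shut.
Start: joints at [-81.498, 7.471, 85.268, -0, 87.261, -4.893], TCP at [0.139, -0.584, 0.256] pointing down, gripper open.
Joint ranges: [-169.43, 169.43], [-51.17, 129.36], [1.28, 143.12], [-76.62, 256.62], [0, 156.53], [-152.29, 152.29]. Speed limits (degrees/s): [136.94, 136.94, 159.86, 180, 180, 180].

INTERFACE

Orientations are given as a 3x3 rotation matrix whose columns are the frame's x, y, z axes.
In Python, from plant import robot gives the robot as it stands. Calls block until the motion is done:
- robot.move_ptp(position, orientation): joint-space move of the TCP to a pose.
- robot.movel(position, frame=None, max_speed=0.15, until_force=None): straight line of the TCP; frame=None keeps the orientation; max_speed is the mean speed in m/s. With until_force (N) it stops when the force on the tool has changed by that much, and returns True; else False.
- robot.movej(angles): joint-space move.
- robot.ungrasp() and robot.clamp(): open the fingers fully, or close them until they stop; the grip force is fixed at half the most.
- robot.pause(seconds).
- robot.inverse_kinematics(position, orientation): joint angles nearest the present ones, or None.
- robot.get_obs(): the state.
- robot.read_camera(name): name is "side" or "top"; returns the picture (384x512x3 uint8, red, green, blue); there is no depth.
- robot.camera_info(name): a dict with "intrinsics" (3x3 intrinsics, pixels), "dist" ([k1, k2, p1, p2, k3] as OpenCV has them; the pictures are not rectified), "T" (4x4, takes a point from camera to world coordinates). Camera axes: x right, y down, z forward; pixel columns grow to the right and rows downward; lengths in m; the calibration is good to about 2 mm. A picture is of the moment at which its call begins. camera_info takes no time and is no camera call.
A pose or a line that the arm cannot do raises robot.MotionError and nothing moves.
- robot.job_done(): hands the job in; it is judged then, once.
Trained networks look in the newest picture that a camera, given by its name, has taken for a name from the list of things; names that differ only in an ending like _2 or _b are one class to them, and where a whole thing is asked for, a point or a joint stands for the part that bears it (a point fixed in the world has none). Each returns a list of dicts, best first, with "conf" (0 to 1); they miss things now and then, are a little off and sometimes report something else, mostly with a low value. They report only what shows in the picture. A call takes as long as a camera call.
- robot.outline_of(target, camera): "region" (384x512 bool, what is visible of it) and "bbox" ([left, top, width, height] in pixels, round what is visible of it).
The state is a dict: "time": time; "joints": joint angles; "qvel": joint speeds; "joint_torque": joint torques, N m; "ee_pos": TCP position; "tool_rot": TCP orientation; "ft_force": force on the tool from outside, world axes, zero at the start; "ft_torque": the same for the moment, N m; "width": finger opening in m; "grasp_force": force on a finger pad.
Only numpy, scipy, OpenCV 4.12 (cv2) and the standard library are available. Lean on these libraries where they do the work, as an engineer would, in place of code of your own. Each camera call takes 0.05 s, during which the arm holds its last target. There are 200 camera calls.

TASK

Open the wire drive cage on the repair bench. Press its red thumb lever down gently, only as far as it goes and without leaning on it, so that the latch bar lifts out of the catch while the gate is still shut; then, keeping the bar up, draw the gate out past the catch and swing it unhurriedly round until it stands about square to the cage front. Leave the gate standing still with the bar hanging down again, and leave the drives and everything else on the bench where they are.

Things in the scene. Friction and masses are not known exactly. Their poses are not given: they have to be found in the camera images.
- cage: Fixed bench-top cage, grey steel frame and welded wire, 310 mm wide, 220 deep, 200 high, closed on top. Origin: centre of its underside. Its -x axis points out of the front (gate side), +y to the hinge side, z up; the front posts' faces are 120 mm from the origin along -x. Latch bar, lever and catch are on the front, near the top.
- gate (a joint): Angle (rad) of the gate: 256 x 166 mm grey tube and wire frame, 16 mm thick, top edge 193 mm up, on a vertical hinge at its +y end. 0 shut; grows as the free end swings out to the cage's -x side, clockwise from above; stop at 1.75, square is 1.57. Latched it has about 0.02 rad of play. Hinge friction 0.1 N m: it stays where left. At angle t all on it has turned by -t about gate_hinge.
- gate_hinge (a point): Point on the gate's vertical hinge axis, 169 mm above the bench, level with thumb_pad. It turns with the gate: x and y axes as the cage's when shut. The gate's front face is 8 mm from the axis along -x.
- latch_bar (a joint): Angle (rad) of the steel latch bar (18 mm high, 8 mm thick) along the gate's front, pivoting on a bolt square to the gate, 178 mm from the gate hinge, 160 mm up. 0: nose lying in the catch; grows as the nose rises and the thumb lever sinks. The nose clears the catch lip from about 0.12; hard stop at 0.17. Gravity alone pulls it back; off the catch it hangs at -0.04.
- thumb_lever: Red thumb lever on the bar's tail: pad 4 mm thick, 44 mm along the gate (28 to 72 mm from the pivot, hinge side), reaching 45 mm out from the bar, with an upturned lip at its outer edge (10 mm above the pad, 4 mm thick) to draw the gate by. It is clamped in a slot: see thumb_pad. Origin at the bar's pivot. Lifting the bar takes 2 to 6 N on the pad; more than 18 N bends the lever.
- thumb_pad (a point): Where the middle of the lever pad's top is when clamped mid-slot: 128 mm along the gate from gate_hinge, 42 mm out, 169 mm up. The real pad is fixed up to 7 mm higher or lower than this point: find it by touch. It sinks some 6 mm for the nose to clear, 8.5 to the stop. Axes as the cage's when shut, turning with the gate. Lip's inner face 22 mm out (-x), gate's front face 34 mm back (+x); open above.
- bar_nose: The nose of the latch bar, steel, fixed to it: 18 mm high, 8 mm thick, from 76 to 112 mm from the pivot, with a dark weight block on top of the bar just inboard of it. Origin at the bar's pivot.
- catch: Fixed brass catch on the cage's -y front post: a seat 16 mm wide under the nose, 151 mm above the bench, and a lip in front of the nose standing 10 mm above the seat. Origin on the bench under the middle of the post. Pulling the gate while the nose is still in it makes the bar bind.
- drive_a: Loose disk drive lying in the cage, aluminium, 147 x 102 x 26 mm, origin under its middle.
- drive_b: Loose disk drive lying in the cage, aluminium, 147 x 102 x 26 mm, origin under its middle.
- drive_c: Loose small dark drive, 100 x 70 x 9.5 mm, on the bench at the catch side of the cage front, origin under its middle.
- main_board: Loose green circuit board 170 x 120 mm, 20 mm high, on the bench, origin under its middle.
- bit_cup: Loose black cup, 72 mm across, 85 mm high, origin under its middle.
- screwdriver: Loose blue-handled screwdriver lying on the bench.
- parts_box: Loose pale parts box 164 x 104 x 35 mm, origin under its middle.
- blower: Loose black blower fan, 72 mm across, 14 mm high, origin under its middle.

How it is judged (in metres and radians):
On the way, in this order (a step that is already met when the one before it is completed fails the run):
1. the thumb lever is pressed down until the bar is clear of the catch, the gate still shut (value of joint latch_bar above 0.125 rad and value of joint gate below 0.06 rad and contact force between the fingers and thumb_lever above 0.5 N), for 0.1 s.
2. the gate is drawn out past the catch and swung open (value of joint gate above 0.5 rad), for 0.1 s.
At the end, for the whole second after the job is handed in: The gate stands open at 1.25 rad or more (square is 1.57) and at rest (under 0.05 rad/s), and the bar hangs down (below 0.02 rad) (value of joint gate above 1.25 rad and velocity of joint gate between -0.05 and 0.05 rad/s and value of joint latch_bar below 0.02 rad); the robot touches nothing.
It fails at once if the thumb lever is loaded with more than 18 N (contact force between anything else and thumb_lever above 18 N).
It fails at once if the gate is forced against the latch: more than 40 N between nose and catch (contact force between bar_nose and catch above 40 N).
It fails at once if the gate is flung: faster than 1.5 rad/s (velocity of joint gate above 1.5 rad/s).
It fails at once if a drive or another loose thing is moved more than 15 mm (distance of any of drive_a, drive_b, drive_c, main_board, bit_cup, screwdriver, parts_box, blower from where it was at the start of the episode above 0.015 m).
It also fails if it takes over 72 s, if anything falls off the work surface, if the arm or the gripper's body presses on something with over 40 N, if the wrist force passes 120 N, or if a joint passes its speed limit or range.

## Working session

There is one attempt and no reset: what is moved stays moved. The work goes in short steps, each a Python script; the robot and the scene stay as the last script left them, time stands still between calls to the robot, and variables do not carry over. Pictures are saved under pics/ and viewed, at most 10 in all, crops included, and the job is handed in when it is done.

```bash
mkdir -p pics; ls
python3 - <<'E'
from plant import robot
import cv2,numpy as np
for c in("side","top"):
    im=robot.read_camera(c); cv2.imwrite(f"pics/{c}0.png",cv2.resize(im[:,:,::-1],(800,600)))
    i=robot.camera_info(c); print(c,np.round(i["intrinsics"],1).tolist(),np.round(i["dist"],3),np.round(i["T"],3).tolist())
    for n in("cage","thumb_lever","bar_nose","catch","gate"):
        for d in robot.outline_of(n,c)[:2]:
            r=d["region"]; ys,xs=np.nonzero(r); print(n,round(d["conf"],2),d["bbox"],xs.mean().round(1),ys.mean().round(1))
o=robot.get_obs(); print(o["time"],o["width"],np.round(o["tool_rot"],2).tolist())
E
```

```text
pics
side [[463.9, 0.0, 254.4], [0.0, 463.9, 199.1], [0.0, 0.0, 1.0]] [0.013 0.    0.    0.    0.   ] [[0.986, -0.13, 0.104, 0.373], [-0.166, -0.726, 0.667, -1.137], [-0.011, -0.675, -0.738, 1.37], [0.0, 0.0, 0.0, 1.0]]
cage 0.86 [260.3, 142.2, 92.3, 99.3] 308.4 193.9
thumb_lever 0.71 [260.5, 181.2, 9.9, 5.1] 266.5 182.9
bar_nose 0.52 [276.7, 198.6, 8.2, 18.1] 281.4 205.9
catch 0.54 [255.9, 123.7, 15.9, 26.8] 263.4 137.2
gate 0.7 [259.4, 157.6, 26.5, 70.3] 273.9 189.3
top [[384.2, 0.0, 259.3], [0.0, 384.2, 195.8], [0.0, 0.0, 1.0]] [-0.056  0.     0.     0.     0.   ] [[0.021, -0.986, 0.164, 0.377], [-1.0, -0.02, 0.004, 0.001], [-0.001, -0.164, -0.986, 1.239], [0.0, 0.0, 0.0, 1.0]]
cage 0.7 [199.5, 87.9, 108.6, 101.3] 253.3 136.5
thumb_lever 0.34 [393.8, 214.6, 47.1, 58.4] 417.5 243.2
0.6 0.08524696351879482 [[0.97, 0.23, -0.0], [0.23, -0.97, 0.0], [-0.0, -0.0, -1.0]]
```

View pics/side0.png

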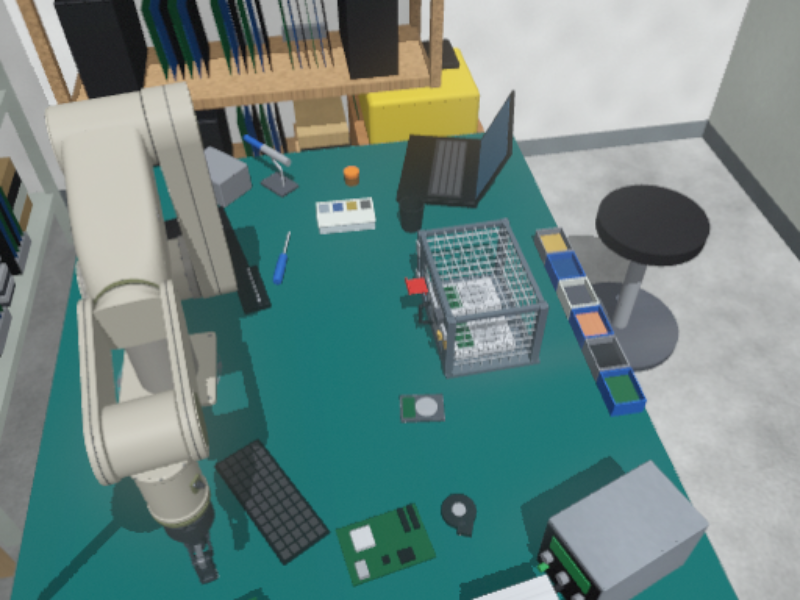

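View pics/top0.png

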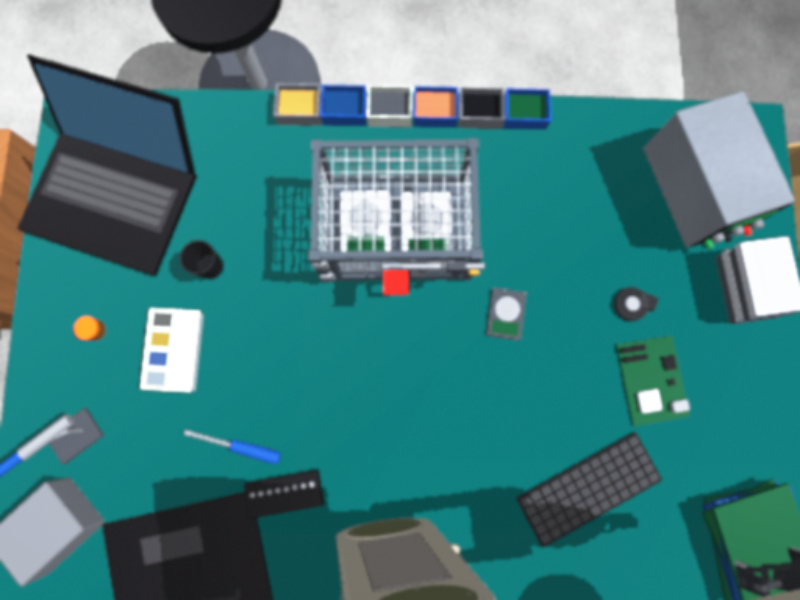

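The cage sits at top-view (310-483, 140-275), front towards the robot. The red lever is at about (396,282) in the top view and (416,286) in the side view, and the catch is at about (475,270) in the top view. I'll zoom in next and measure the red lever by colour.

```bash
cat > h.py <<'E'
from plant import robot
import cv2,numpy as np
from scipy.optimize import least_squares
def proj(c,P):
    i=robot.camera_info(c);T=np.linalg.inv(i["T"])
    return cv2.projectPoints(np.float64(P).reshape(-1,3),cv2.Rodrigues(T[:3,:3])[0],T[:3,3],np.float64(i["intrinsics"]),np.float64(i["dist"]))[0].reshape(-1,2)
def back(c,uv,z):
    i=robot.camera_info(c)
    p=cv2.undistortPoints(np.float64(uv).reshape(-1,1,2),np.float64(i["intrinsics"]),np.float64(i["dist"])).reshape(-1,2)
    d=np.c_[p,np.ones(len(p))]@i["T"][:3,:3].T; o=i["T"][:3,3]
    return o+d*((z-o[2])/d[:,2])[:,None]
def red(im,box):
    x0,y0,x1,y1=box; a=im.astype(int); m=(a[...,0]>130)&(a[...,1]<70)&(a[...,2]<70)
    k=np.zeros_like(m);k[y0:y1,x0:x1]=1; return m&k
E
python3 - <<'E'
from h import *
ims={c:robot.read_camera(c) for c in("side","top")}
for c,b in(("side",(250,170,285,200)),("top",(235,165,275,195))):
    ys,xs=np.nonzero(red(ims[c],b)); print(c,xs.min(),xs.max(),ys.min(),ys.max(),xs.mean(),ys.mean(),len(xs))
    w=back(c,np.c_[xs,ys],.169); print(w.mean(0).round(4), w.min(0).round(3),w.max(0).round(3), cv2.minAreaRect(np.float32(w[:,:2])))
def crop(c,x0,y0,x1,y1,s): return cv2.resize(ims[c][y0:y1,x0:x1,::-1],None,fx=s,fy=s,interpolation=cv2.INTER_CUBIC)
cv2.imwrite("pics/ctop.png",crop("top",190,80,320,190,5)); cv2.imwrite("pics/cside.png",crop("side",250,135,360,245,5))
E
```

```text
side 260 272 180 187 263.0833333333333 183.91666666666666 12
[0.5866 0.0167 0.169 ] [ 0.577 -0.004  0.169] [0.615 0.038 0.169] ((0.5889169573783875, 0.010753069072961807), (0.024597126990556717, 0.05575666204094887), 36.618858337402344)
top 245 261 173 188 253.58441558441558 180.12987012987014 231
[0.6004 0.0226 0.169 ] [0.577 0.001 0.169] [0.622 0.047 0.169] ((0.5993106365203857, 0.024222305044531822), (0.04350809007883072, 0.04552360996603966), 1.168925404548645)
```

View pics/ctop.png

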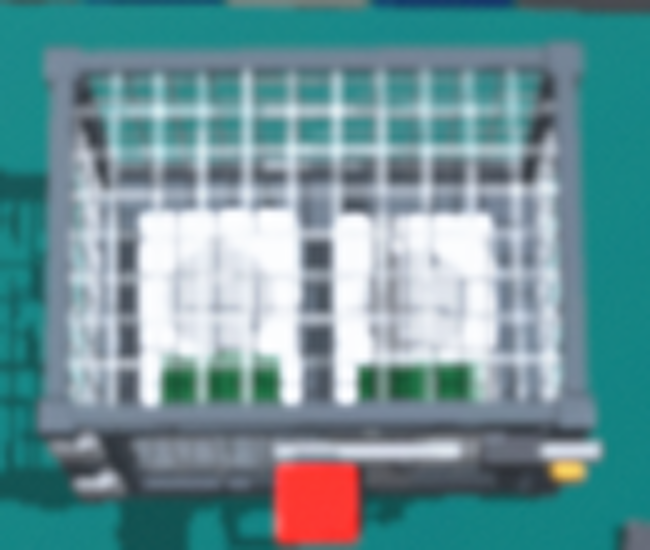

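View pics/cside.png

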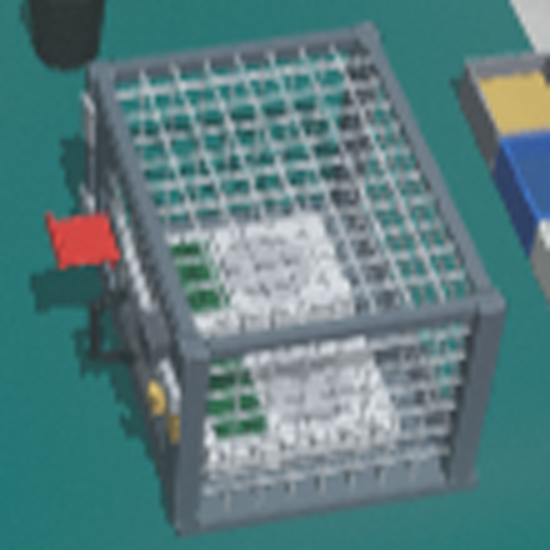

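The top crop shows the cage-top corners at about (45,50), (580,45), (597,430) and (38,430), with the red pad at (275-360, 463-543). The side crop shows the pad at (50-120, 213-268). I'll fit the pose now.

Run:
```python
from h import *
f=lambda P,o:(np.float64(P)+.5)/5-.5+np.array(o)
ct=f([(45,50),(580,45),(597,430),(38,430)],(190,80))      # BL(+y back), BR, FR, FL
cs=f([(88,66),(372,25),(505,300),(180,348)],(250,135))     # FL, BL, BR, FR
wt=back("top",ct,.2); ws=back("side",cs,.2); print(wt.round(3).tolist()); print(ws.round(3).tolist())
for n,w in(("top",wt[[3,0,1,2]]),("side",ws)):
    FL,BL,BR,FR=w[:,:2]
    for a,b in((FL,FR),(BL,BR)): d=a-b; print(n,"w",np.linalg.norm(d).round(4),"yaw",np.degrees(np.arctan2(-d[0],d[1])).round(2))
    for a,b in((BL,FL),(BR,FR)): d=a-b; print(n,"d",np.linalg.norm(d).round(4),"yaw",np.degrees(np.arctan2(d[1],d[0])).round(2))
# pad corners: inner/outer
pt=back("top",f([(275,463),(360,463),(360,543),(275,543)],(190,80)),.169);print(pt.round(4).tolist())
ps=back("side",f([(50,213),(108,211),(120,262),(62,268)],(250,135)),.169);print(ps.round(4).tolist())
```

```text
[[0.858, 0.187, 0.2], [0.867, -0.122, 0.2], [0.638, -0.131, 0.2], [0.632, 0.18, 0.2]]
[[0.631, 0.173, 0.2], [0.855, 0.18, 0.2], [0.868, -0.117, 0.2], [0.639, -0.121, 0.2]]
top w 0.311 yaw 1.16
top w 0.3093 yaw 1.7
top d 0.2261 yaw 1.87
top d 0.229 yaw 2.28
side w 0.2938 yaw 1.58
side w 0.2976 yaw 2.43
side d 0.2247 yaw 1.95
side d 0.2291 yaw 1.01
[[0.6229, 0.0487, 0.169], [0.6239, 0.0002, 0.169], [0.5775, -0.0007, 0.169], [0.5765, 0.0475, 0.169]]
[[0.5802, 0.0527, 0.169], [0.6225, 0.0472, 0.169], [0.6211, -0.0053, 0.169], [0.579, -0.0038, 0.169]]
```

```bash
cat >> h.py <<'E'
yaw=np.radians(1.7)
def Rz(a): return np.array([[np.cos(a),-np.sin(a),0],[np.sin(a),np.cos(a),0],[0,0,1]])
PAD=np.array([.6035,.024]); HINGE=PAD+(Rz(yaw)@[.042,.128,0])[:2]
def pose(t,along,out,z,s=1):
    """tip centre at gate angle t: along gate from hinge, out from axis"""
    R=Rz(yaw-t); p=R@[-out,-along,0]
    y=s*R[:,0]; zz=np.array([0,0,-1.]); x=np.cross(y,zz)
    return np.r_[HINGE+p[:2],z],np.c_[x,y,zz]
E
python3 - <<'E'
from h import *
print("hinge",HINGE)
for s in(1,-1):
    for t in(0,.8,1.5): j=robot.inverse_kinematics(*pose(t,.123,.042,.2,s)); print(s,t,None if j is None else np.round(j,1))
s=1
j=[robot.inverse_kinematics(*pose(t,.123,.042,.2,s)) for s in(1,-1) for t in (0,1.5)]
sc=[max(abs(j[2*k+i][5]) if j[2*k+i] is not None else 999 for i in(0,1)) for k in(0,1)]
s=(1,-1)[int(np.argmin(sc))]; print("s",s); open("s","w").write(str(s))
robot.clamp()
robot.move_ptp(*pose(0,.123,.042,.30,s))
o=robot.get_obs(); print(o["time"],o["width"],o["ee_pos"],o["ft_force"],o["joints"])
cv2.imwrite("pics/a.png",np.hstack([cv2.resize(robot.read_camera("top")[140:230,200:310,::-1],None,fx=3.5,fy=3.5),cv2.resize(robot.read_camera("side")[120:210,230:340,::-1],None,fx=3.5,fy=3.5)]))
E
```

```text
hinge [0.64168423 0.15318964]
1 0 [-2.1  9.9 88.5 -0.  81.6 -3.8]
1 0.8 [ 4.7 -0.8 99.8 -0.  81.  48.8]
1 1.5 [14.1  1.1 97.9 -0.  81.  98.4]
-1 0 None
-1 0.8 [   4.7   -0.8   99.8   -0.    81.  -131.2]
-1 1.5 [ 14.1   1.1  97.9  -0.   81.  -81.6]
s 1
4.1833 -0.0003266016083673502 [0.60335411 0.02805356 0.29989242] [ 0.10397683 -0.49947821 -0.40123049] [-2.19313808e+00  7.29414050e+00  8.09403098e+01 -1.31168846e-02
  9.17754427e+01 -3.80965462e+00]
```

View pics/a.png

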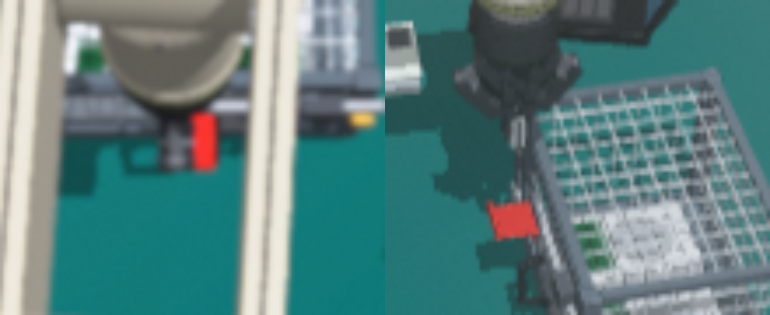

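The arm is above the pad: fingers at about (518,135) and pad at (513,222) in the side crop, which agrees with the calibration. Next I touch down.

Run:
```python
from h import *
p,R=pose(0,.123,.042,.212)
robot.movel(p,max_speed=.1); robot.pause(.3); o=robot.get_obs(); print(o["ft_force"].round(2),o["ee_pos"].round(4))
p[2]=.182
print(robot.movel(p,max_speed=.012,until_force=1.3))
o=robot.get_obs(); print(o["time"],o["ft_force"].round(2),o["ee_pos"].round(4))
robot.pause(.3); o=robot.get_obs(); print(o["ft_force"].round(2),o["ee_pos"].round(4))
```

```text
[ 0.03 -0.53  0.04] [0.6036 0.029  0.2125]
True
7.1083 [1.04 0.59 1.43] [0.6031 0.0291 0.193 ]
[0.41 0.31 1.67] [0.6029 0.0291 0.1929]
```

Run:
```python
from h import *
def f():
    robot.pause(.1); a=[robot.get_obs()["ft_force"]]
    for _ in range(4): robot.pause(.03); a.append(robot.get_obs()["ft_force"])
    return np.mean(a,0)
p,R=pose(0,.123,.042,.193)
last=None
for d in(2,4,5,5.6,6.2,6.6,7.0):
    p[2]=.193-d/1e3; hit=robot.movel(p,max_speed=.01,until_force=7); w=f(); o=robot.get_obs()
    print(d,hit,w.round(2),o["ee_pos"].round(4),round(o["time"],2))
    if hit or w[2]>10 or (last and w[2]-last>2.5 and d>4): break
    last=w[2]
im=robot.read_camera("side")[150:230,245:315,::-1]; cv2.imwrite("pics/b.png",cv2.resize(im,None,fx=7,fy=7,interpolation=2))
```

```text
2 False [0.08 1.16 1.49] [0.6032 0.029  0.1909] 7.97
4 False [-0.03  1.7   1.31] [0.6033 0.029  0.189 ] 8.56
5 False [-0.04  1.46  1.27] [0.6034 0.029  0.188 ] 9.04
5.6 False [-0.18  1.6   1.29] [0.6034 0.029  0.1874] 9.53
6.2 False [-0.02  1.2   1.06] [0.6034 0.029  0.1868] 10.01
6.6 False [0.47 1.82 1.13] [0.6033 0.029  0.1864] 10.49
7.0 False [-0.31  1.18  2.59] [0.6034 0.029  0.1861] 10.97
```

View pics/b.png

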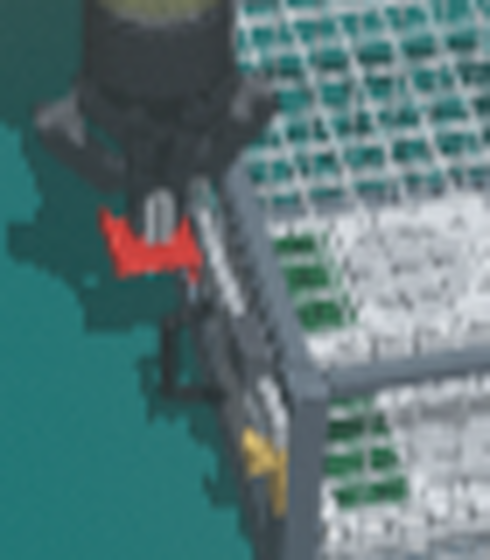

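The pad rests near its stop at about 2.6 N, and the nose has visibly risen at (270,400). Now I draw the gate out slowly along the arc.

Run:
```python
from h import *
Z=.1862
def go(t,out,z,v):
    p,R=pose(t,.123,out,z)
    h=robot.movel(p,frame=R,max_speed=v,until_force=9); o=robot.get_obs()
    print(round(t,2),h,o["ft_force"].round(1),o["ee_pos"].round(4),round(o["time"],2)); return h
seq=[(0,.045,Z,.01),(0,.0485,Z,.01)]+[(t,.0485,Z,.02) for t in(.05,.1,.15,.2,.3,.4,.5)]
for s in seq:
    if go(*s): print("STOP"); break
cv2.imwrite("pics/c.png",cv2.resize(robot.read_camera("side")[140:250,225:335,::-1],None,fx=5,fy=5,interpolation=2))
```

```text
0 False [0.7 2.  2.3] [0.6003 0.0289 0.1862] 11.47
0 False [1.3 3.7 4. ] [0.5968 0.029  0.1863] 11.97
0.05 False [-0.9  1.1  4. ] [0.5905 0.0312 0.1863] 12.46
0.1 False [0.5 0.8 5.4] [0.5845 0.0339 0.1863] 12.94
0.15 False [-0.5  1.1  5.2] [0.5786 0.037  0.1862] 13.43
0.2 False [1.  1.4 4.3] [0.5728 0.0404 0.1863] 13.91
0.3 False [0.3 0.7 5. ] [0.5619 0.0477 0.1862] 14.72
0.4 False [-1.   1.3  4.9] [0.5517 0.0563 0.1862] 15.53
0.5 False [0.1 1.5 5.3] [0.5424 0.0658 0.1862] 16.33
```

View pics/c.png

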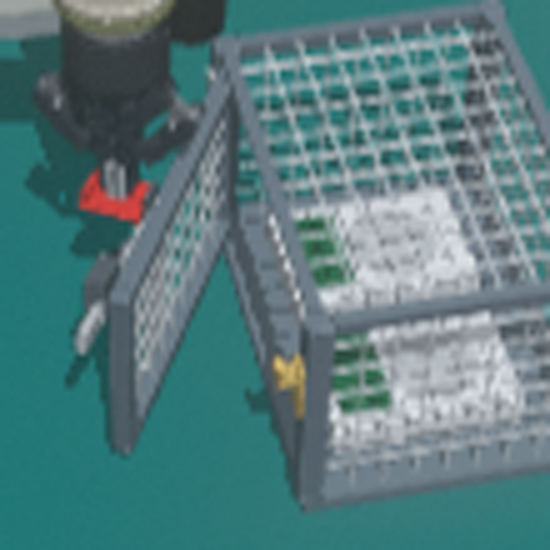

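The gate is past the catch, following the fingers at roughly 0.5 rad. I'll continue to square and release.

Run:
```python
from h import *
Z=.1862
def go(t,out,z,v,F=9):
    p,R=pose(t,.123,out,z)
    h=robot.movel(p,frame=R,max_speed=v,until_force=F); o=robot.get_obs()
    print(round(t,2),h,o["ft_force"].round(1),o["ee_pos"].round(4),round(o["time"],2)); return h
ok=True
for t in np.arange(.6,1.56,.1).tolist()+[1.57]:
    if go(t,.0485,Z,.025): ok=False;print("STOP");break
if ok:
    t=1.57
    go(t,.0485,Z+.005,.02); go(t,.0455,Z+.009,.015); go(t,.0455,.25,.05); go(t,.0455,.33,.1)
robot.pause(.3)
for c,b in(("side",(100,290,180,370)),("top",(120,250,180,330))):
    cv2.imwrite(f"pics/d_{c}.png",cv2.resize(robot.read_camera(c)[b[0]:b[1],b[2]:b[3],::-1],None,fx=3.5,fy=3.5,interpolation=2))
a,b=cv2.imread("pics/d_side.png"),cv2.imread("pics/d_top.png");h=min(len(a),len(b));w=np.hstack([a[:h,:],b[:h]]);cv2.imwrite("pics/d.png",cv2.resize(w,(790,int(h*790/w.shape[1]))))
```

```text
0.6 False [0.2 1.2 5.9] [0.5342 0.0763 0.1862] 17.06
0.7 False [1.  0.9 5.4] [0.5271 0.0873 0.1862] 17.73
0.8 False [-0.4  1.8  5.7] [0.5211 0.099  0.1862] 18.41
0.9 False [0.8 0.  4.8] [0.5162 0.1113 0.1862] 19.08
1.0 False [1.1 0.9 5.3] [0.5127 0.124  0.1862] 19.76
1.1 False [ 0.7 -0.1  5.2] [0.5104 0.137  0.1862] 20.43
1.2 False [0.3 0.7 5.1] [0.5094 0.1501 0.1862] 21.11
1.3 False [0.7 1.2 5.9] [0.5098 0.1633 0.1862] 21.78
1.4 False [0.6 1.6 5.4] [0.5114 0.1764 0.1862] 22.46
1.5 False [0.7 0.1 5.3] [0.5143 0.1893 0.1862] 23.13
1.57 False [0.5 0.7 6.2] [0.5171 0.1981 0.1862] 23.65
1.57 False [-1.7  0.3  0.6] [0.5169 0.1978 0.1909] 24.05
1.57 False [0.3 0.2 1.9] [0.5175 0.1947 0.1953] 24.53
1.57 False [-0.2 -0.   0.2] [0.5171 0.1949 0.2495] 25.78
1.57 False [ 0.9  0.1 -0.7] [0.5171 0.1948 0.3291] 26.73
```

View pics/d.png

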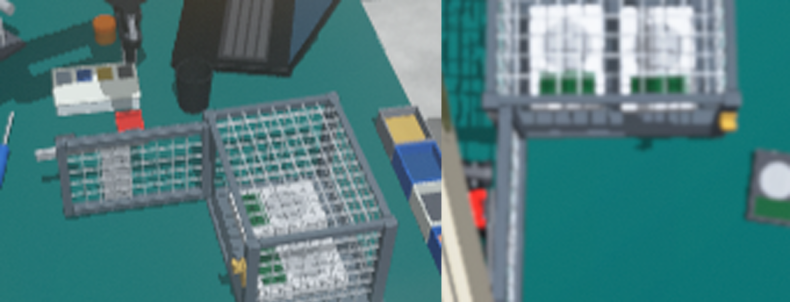

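The gate stands about square to the front (top crop, column 510), the arm is clear above it, and everything else looks undisturbed. I'll hand in.

```bash
python3 -c "
from plant import robot
print(robot.job_done())"
```

```text
the job is handed in; nothing more can be done
None
```

I handed the job in at about 27 s: the last picture shows the gate standing roughly square with the arm clear and the loose things in view undisturbed; the bar should be hanging down after release, but I did not measure its angle, and the hand-in returned no verdict.

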